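# Back the sample carousel up one notch

### The arm

A 6-joint arm with a two-finger parallel gripper is mounted at the origin on a cart in front of the work surface, level with it; the furniture and walls round the work are solid. World frame = base frame: x ahead of the robot, y to its left, z up, the work surface at z = 0. Lengths are in m, angles in rad, forces in N, time in s.
With the tool pointing down it reaches from about 0.425 to 0.95 m from the base axis. Payload 3.5 kg.
Tool frame: the origin (TCP) lies on the centre line of the jaws, within the pads' length; the fingertips stand 17 mm ahead of it and the grasp point (between the pads) lies 2 mm behind it; z points along the fingers, y is the line along which they close (so a half turn about z gives the same grasp; the last joint's range is limited). The gripper opens to 85 mm and grips with 20 to 120 N. Pads are 22 mm wide; open, the fingers measure 114 mm over their backs; the gripper's body (76 mm by 85 mm) begins 54 mm behind the grasp point. The pads swing forward as they close: fully open they stand 13 mm farther back than shut.
Start: joints at [-1.363, 0.286, 1.577, -0, 1.279, -0.15], TCP at [0.236, -0.632, 0.248] pointing down, gripper open.
Joint ranges: [-2.77, 2.77], [-0.9, 2.22], [0.21, 2.48], [-1.53, 4.67], [0.24, 2.81], [-2.84, 2.84]. Speed limits (rad/s): [2.79, 2.79, 3.14, 3.14, 3.14, 3.14].

### API

Orientations are given as a unit quaternion [x, y, z, w].
In Python, from plant import ctrl gives the robot as it stands. The module is installed in compiled form; this text tells all that it offers.
- The arm moves only by the tool drive_tool, never from a script. Its argument "moves" is a list of rows, each a list of 3 entries, a list of its own where there are three numbers: the turn, a rotation vector about the tool's x, y, z in rad, then the shift along the tool's x, y, z in m, then the finger opening in m, from 0 to 0.0854. A call has 1 to 5 rows; each row shifts and turns the commanded pose from where the row before left it, along the tool's axes as they then stand; what a row does not reach is not made up. A row lasts 1/8 s, in which the tool goes at most 62.5 mm and 10.7 degrees, less where a joint would pass 70% of its speed; a pose out of reach is approached as far as the arm can. A call with a gripper value outside its range is refused whole. The fingers move at their own pace and stop on an object; "grip_force" is the grip in N (left out, the last holds). Time passes only in rows, so rows that do not move let the fingers close. It gives the time, the measured TCP pose, the force, the opening and the grip force at its end, in the units of the state.
- ctrl.get_state(): the state, without advancing time (a new reading comes with each control period).
- ctrl.read_camera(name): name is "scene" or "side" or "wrist"; returns a dict with "image" (480x640x3 uint8, red, green, blue), "fx", "fy", "cx", "cy" (pixels), "R" (3x3) and "t" (3): a world point X has camera coordinates R X + t. Camera axes: x right, y down, z forward; pixel columns grow to the right and rows downward; lengths in m; the calibration is good to about 2 mm. A picture is of the moment at which its call begins. There is no depth.
- ctrl.sign_off(): hands the job in; it is judged then, once.
The state is a dict: "time": time; "qpos": joint angles; "dq": joint speeds; "joint_efforts": joint torques, N m; "eef_pos": TCP position; "tcp_rot": TCP orientation; "contact_force": force on the tool from outside, world axes, zero at the start; "wrist_torque": the same for the moment, N m; "opening": opening from 0.0 (shut) to 1.0 (fully open); "finger_force": force on a finger pad.
Only numpy, scipy, OpenCV 4.12 (cv2) and the standard library are available. Lean on these libraries where they do the work, as an engineer would, in place of code of your own. Each camera call takes 0.05 s, during which the arm holds its last target. There are 200 camera calls.

### The job

The sample carousel was fed one seat too far and its yellow-lidded cup has run past the label reader. Push the pawl's green-knobbed lever over until the pawl has lifted out of the ratchet and stays up by itself, push the wheel gently backward (counter-clockwise from above) by one notch so that the yellow-lidded cup stands at the reader, then push the lever back so that the pawl drops fully into the ratchet. Only push with the fingertips, pick nothing up, do not touch the cups, and leave the things round the carousel where they are.

Things in the scene. Friction and masses are not known exactly. Their poses are not given: they have to be found in the camera images.
- carousel: Base of the sample carousel, grey disc of 126 mm radius fixed to the bench. Origin: on the bench top, on the wheel's upright axis; z up. In its frame azimuths count counter-clockwise from x. The label reader stands at azimuth 120 deg, the pawl with its bracket on the -y side. The hub cap (height 56 mm) carries a blue arrow that shows the feed direction, clockwise from above.
- deck (a point): Centre of the wheel's white deck (122.5 mm radius), height 36 mm. On it six round grey nests (36 mm outer radius, top at height 58 mm), centres 73 mm from the axis at azimuths 0, 60, .. 300 deg, and six upright black finger pegs for pushing it round (12 mm diameter, top at height 86 mm), 115 mm from the axis at azimuths 30, 90, .. 330 deg when the wheel joint is 0.
- wheel (a joint): Turn of the wheel, rad: 0 at the start, grows backward (counter-clockwise from above); one notch is 1.047. It rubs with about 0.2 N m and stays where left. Pawl down: it cannot go back more than 0.035 past a notch. Pawl up: free. A pawl dropped from 0.1 short of to 0.03 past the notch falls to the tooth's foot; further past, it lands on the next crest (pawl about 0.2).
- pawl (a joint): Lift of the pawl, rad: 0 with its nose at the foot of a tooth, 1.05 tipped right over against its stop. It has no spring: pushed past about 0.7 it falls over by its own weight to 1.05 and stays; pushed back below about 0.55 it falls down into the ratchet. About 1 N at the knob moves it.
- pawl_knob (a point): Centre of the green ball (18 mm diameter) on the pawl's lever, 62 mm from the axle; rod 6 mm thick. Pawl down: the lever leans 30 deg to the carousel's -x (robot's side), ball centre at (19, -131, 88) mm in the carousel's frame. Pushing it to the carousel's +x lifts the pawl; tipped over, it leans 30 deg to +x, ball centre at (81, -131, 88) mm.
- pawl_axle (a point): The pawl's level axle, along the carousel's y, at (50, -131, 34) mm in its frame, fixed. The bracket that carries it stands outside the wheel, 36 mm wide, 149 to 166 mm from the carousel's axis toward -y, 44 mm high. The nose reaches 50 mm to -x and rests on the steel ratchet flange (140 mm radius, six saw teeth 10 mm high on its upper face, valleys at height 20 mm).
- near_peg (a point): A point on the axis of the finger peg that at the start stands at azimuth 150 deg of the carousel (robot's side, left), 6 mm below the peg's top, height 80 mm. One notch back carries it to azimuth 210 deg (robot's side).
- reading_seat (a point): Fixed point of the base where the underside of the cup at the reader should be centred: 73 mm from the axis at azimuth 120 deg, height 39 mm. The reader, a white and blue box of 46x62x44 mm on a post, looks at it from outside: window 145 mm from the axis, top at height 104 mm.
- clamp_tip (a point): Tip of the clamp that reaches toward the robot, level, from the rod of the retort stand behind the carousel, height 250 mm; rod 200 mm further away along +x, clamp 40 mm wide. Fixed; keep the gripper and wrist clear of it.
- cup_yellow: Specimen cup with a yellow screw lid, 62 mm diameter, 68 mm tall, loose in its nest with 1.5 mm play all round; origin at the centre of its underside, z up. It starts one seat clockwise of the reader (azimuth 60 deg); its lid's top is at height 107 mm.
- cup_red_a: Specimen cup with a red screw lid, same size and seating as the yellow-lidded one; origin at the centre of its underside. It starts at the reader (azimuth 120 deg).
- cup_red_b: Specimen cup with a red screw lid, same size and seating as the yellow-lidded one; origin at the centre of its underside. It starts at azimuth 0 deg.
- cup_red_c: Specimen cup with a red screw lid, same size and seating as the yellow-lidded one; origin at the centre of its underside. It starts at azimuth 300 deg, beside the pawl.
- lab_timer: White lab timer lying on the bench in front of the carousel, 70x66x19 mm, loose; origin at the centre of its underside. Only a bystander.
- tape_roll: Brown tape roll lying flat, 92 mm diameter, 48 mm high, loose; origin at the centre of its underside. Only a bystander.
- burner: Glass spirit burner with a white cap at the front left, 69 mm diameter, 81 mm high, loose; origin at the centre of its underside. Only a bystander.
- forceps: Steel forceps lying along the front edge, 126 mm long, 16 mm wide, 10 mm high, loose; origin at the centre of its underside. Only a bystander.
- beaker: Empty glass beaker, 56 mm diameter, 70 mm high, loose; origin at the centre of its underside. Only a bystander.
- bottle_small: Small amber bottle with a red cap, 44 mm diameter, 89 mm high, loose; origin at the centre of its underside. Only a bystander.
Things that resemble listed ones, but are neither listed nor needed, are in the scene too. What is shaped like the cup_red_a but blue or turquoise is not meant.

How it is judged:
On the way, in this order (a step that is already met when the one before it is completed fails the run):
1. the pawl is lifted out and stays tipped over (above 0.9 rad), the wheel still at its starting notch (value of joint pawl above 0.9 rad and value of joint wheel between -0.3 and 0.3 rad), for 0.2 s.
2. with the pawl up, the wheel is turned back one notch (0.93 to 1.11 rad) (value of joint pawl above 0.9 rad and value of joint wheel between 0.93 and 1.11 rad), for 0.2 s.
At the end, for the whole second after the job is handed in: The wheel rests one notch back (joint 0.93 to 1.11 rad), the pawl is down at the foot of the tooth (under 0.06 rad), the yellow-lidded cup stands within 14 mm of the reading seat, and all four cups stand upright on the floors of their nests (value of joint pawl below 0.06 rad and value of joint wheel between 0.93 and 1.11 rad and velocity of joint wheel between -0.05 and 0.05 rad/s and horizontal distance between cup_yellow and reading_seat below 0.014 m and height (world z) of each of cup_yellow, cup_red_a, cup_red_b, cup_red_c below 0.044 m and angle between each of cup_yellow, cup_red_a, cup_red_b, cup_red_c's own z axis and vertical below 0.1 rad); the robot touches nothing.
It fails at once if the robot touches a cup (over 1.5 N) (contact force between any of the fingers, the arm and cup_yellow above 1.5 N or contact force between any of the fingers, the arm and cup_red_a above 1.5 N or contact force between any of the fingers, the arm and cup_red_b above 1.5 N or contact force between any of the fingers, the arm and cup_red_c above 1.5 N).
It fails at once if a cup is lifted in its nest (over 15 mm) (height (world z) of any of cup_yellow, cup_red_a, cup_red_b, cup_red_c above 0.054 m).
It fails at once if the wheel is fed forward by half a notch, or turned back more than a notch and a half (value of joint wheel below -0.52 rad or value of joint wheel above 1.57 rad).
It fails at once if the carousel is pushed or gripped with more than 25 N (contact force between any of the fingers, the arm and carousel above 25 N).
It fails at once if a thing beside the carousel is moved (over 25 mm) (distance of any of lab_timer, tape_roll, burner, forceps, beaker, bottle_small from where it was at the start of the episode above 0.025 m).
It also fails if it takes over 53 s, if anything falls off the work surface, if the arm or the gripper's body presses on something with over 40 N, if the wrist force passes 120 N, or if a joint passes its speed limit or range.

## Working session

There is one attempt and no reset: what is moved stays moved. The work goes in short steps, Python scripts to look and compute and a tool call to move; the robot and the scene stay as the last step left them, time stands still between calls to the robot, and variables do not carry over. Pictures are saved under pics/ and viewed, at most 10 in all, crops included, and the job is handed in when it is done.

Besides the shell and the picture viewer there is one more tool, called by a JSON object that holds its "fn" and its "kwargs". drive_tool: Moves the arm, as the interface text tells. Its arguments: {"type":"object","properties":{"moves":{"type":"array","items":{"type":"array"}},"grip_force":{"type":"number"}},"required":["moves"]}

```bash
mkdir -p pics && python3 - <<'E'
from plant import ctrl
import cv2,pickle
s=ctrl.get_state();print(s)
d={}
for n in("scene","side"):
    c=ctrl.read_camera(n);d[n]=c;cv2.imwrite(f"pics/{n}0.png",c["image"][:,:,::-1])
    print(n,c["fx"],c["cx"],c["cy"],c["R"],c["t"])
pickle.dump(d,open("c0.pkl","wb"))
E
```

```text
{'time': 0.0, 'qpos': array([-1.36297327e+00,  2.87188106e-01,  1.57819473e+00,  4.52310339e-05,
        1.27860243e+00, -1.49967571e-01]), 'dq': array([ 0.00105563, -0.00074967, -0.00082094, -0.00039317, -0.00083706,
       -0.0012909 ]), 'joint_efforts': array([ 1.70171870e-05, -4.05984664e+01, -2.92625266e+01, -1.46999441e-04,
        5.85648901e-03,  3.24617837e-06]), 'eef_pos': array([ 0.23631641, -0.6316154 ,  0.24692257]), 'tcp_rot': array([ 9.84041323e-01,  1.77936063e-01, -1.29615934e-05, -1.19643378e-03]), 'contact_force': array([ 0.39411259, -0.0534379 ,  0.12498766]), 'wrist_torque': array([0.01519925, 0.03097347, 0.05246119]), 'finger_force': 0.0, 'opening': 0.9970052676310932}
scene 531.1565173452193 323.50291786742986 235.9050379078702 [[-0.46055589 -0.88762865  0.00191047]
 [-0.47836257  0.2463895  -0.84288876]
 [ 0.7477015  -0.38911128 -0.53808446]] [0.24113318 0.42484915 0.99497897]
side 490.4625917377016 311.04332165589983 243.3692662551324 [[ 0.99842551  0.05123405  0.02283804]
 [ 0.04496358 -0.48755789 -0.87193209]
 [-0.03353775  0.87158612 -0.4890939 ]] [-0.53759732  0.11549378  1.49144534]
```

View pics/scene0.png

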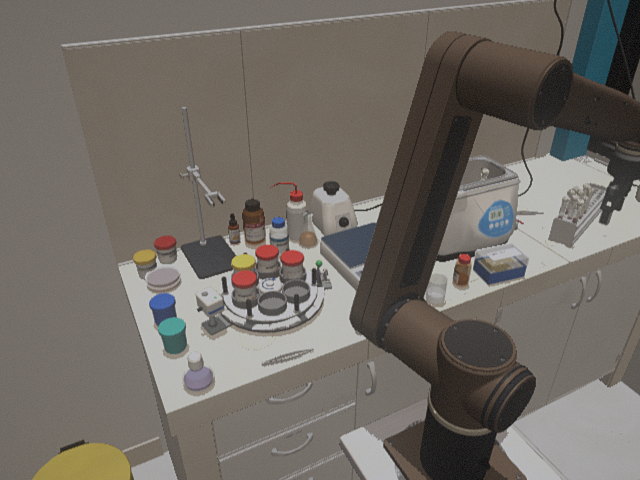

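View pics/side0.png

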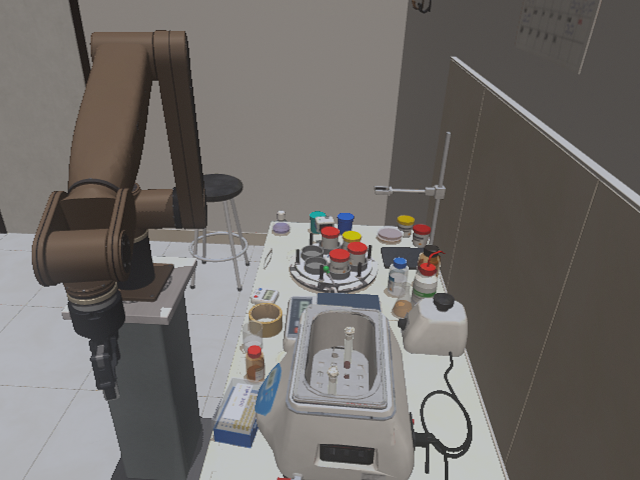

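The scene view shows the carousel round (270,300): yellow lid (243,262), red lids (267,253), (292,259), (244,280), green knob (319,264). The side view shows it round (335,262), with the knob near (325,268) and the clamp tip near (380,190).

```bash
cat > h.py <<'E'
import numpy as np,cv2,pickle
def ray(c,u,v):
    d=c["R"].T@np.array([(u-c["cx"])/c["fx"],(v-c["cy"])/c["fy"],1]);return -c["R"].T@c["t"],d/np.linalg.norm(d)
def onz(c,u,v,z):
    o,d=ray(c,u,v);return o+d*(z-o[2])/d[2]
def tri(a,b):
    A=np.zeros((3,3));r=np.zeros(3)
    for o,d in(a,b):
        P=np.eye(3)-np.outer(d,d);A+=P;r+=P@o
    X=np.linalg.solve(A,r);return X,[np.linalg.norm(np.cross(X-o,d)) for o,d in(a,b)]
def proj(c,X):
    p=c["R"]@np.asarray(X)+c["t"];return c["fx"]*p[0]/p[2]+c["cx"],c["fy"]*p[1]/p[2]+c["cy"]
RNG={"red":[((0,150,90),(8,255,255)),((172,150,90),(180,255,255))],"yel":[((22,120,100),(33,255,255))],"grn":[((45,90,40),(80,255,255))]}
def blobs(c,col,box,amin=6):
    hsv=cv2.cvtColor(c["image"],cv2.COLOR_RGB2HSV);m=0
    for lo,hi in RNG[col]: m=m|cv2.inRange(hsv,lo,hi)
    M=np.zeros_like(m);x0,y0,x1,y1=box;M[y0:y1,x0:x1]=m[y0:y1,x0:x1]
    n,l,s,ce=cv2.connectedComponentsWithStats(M)
    return [(int(s[i,4]),tuple(np.round(ce[i],1)),tuple(map(int,s[i,:4]))) for i in range(1,n) if s[i,4]>=amin]
E
python3 - <<'E'
from h import *
d=pickle.load(open("c0.pkl","rb"))
B={"scene":(215,235,335,310),"side":(285,220,385,290)}
for n in d:
  for col in RNG:
    for b in blobs(d[n],col,B[n]): print(n,col,b,onz(d[n],*b[1],0.1).round(4))
for n,(x0,y0,x1,y1) in {"scene":(200,230,345,340),"side":(270,180,400,305)}.items():
    pass
a=cv2.resize(d["scene"]["image"][235:335,205:345],None,fx=5.7,fy=5.7,interpolation=cv2.INTER_CUBIC)
cv2.imwrite("pics/sc_crop.png",a[:,:,::-1])
b=cv2.resize(d["side"]["image"][180:300,270:420],None,fx=5,fy=5,interpolation=cv2.INTER_CUBIC)
cv2.imwrite("pics/si_crop.png",b[:,:,::-1])
E
```

```text
scene red (220, (np.float64(266.5), np.float64(251.3)), (256, 245, 22, 15)) [0.6742 0.0925 0.1   ]
scene red (220, (np.float64(291.6), np.float64(256.6)), (281, 250, 22, 14)) [0.6212 0.0435 0.1   ]
scene red (269, (np.float64(243.8), np.float64(277.6)), (232, 270, 24, 16)) [0.5926 0.1862 0.1   ]
scene yel (247, (np.float64(242.8), np.float64(260.9)), (232, 254, 23, 14)) [0.6612 0.1636 0.1   ]
scene grn (21, (np.float64(318.6), np.float64(262.8)), (316, 261, 6, 5)) [ 0.564  -0.0066  0.1   ]
side red (143, (np.float64(329.8), np.float64(231.2)), (321, 226, 19, 12)) [0.5872 0.1932 0.1   ]
side red (156, (np.float64(357.0), np.float64(246.7)), (348, 242, 19, 11)) [0.6724 0.0991 0.1   ]
side red (170, (np.float64(339.1), np.float64(253.9)), (330, 249, 20, 12)) [0.6176 0.0504 0.1   ]
side yel (149, (np.float64(351.2), np.float64(235.5)), (342, 231, 19, 11)) [0.6561 0.1702 0.1   ]
side grn (32, (np.float64(326.0), np.float64(268.7)), (323, 266, 7, 7)) [ 0.5805 -0.0359  0.1   ]
```

View pics/sc_crop.png

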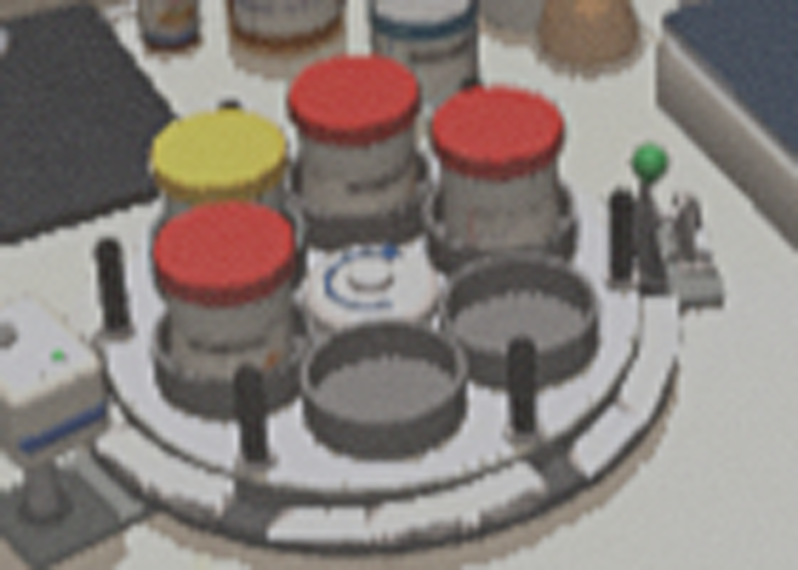

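View pics/si_crop.png

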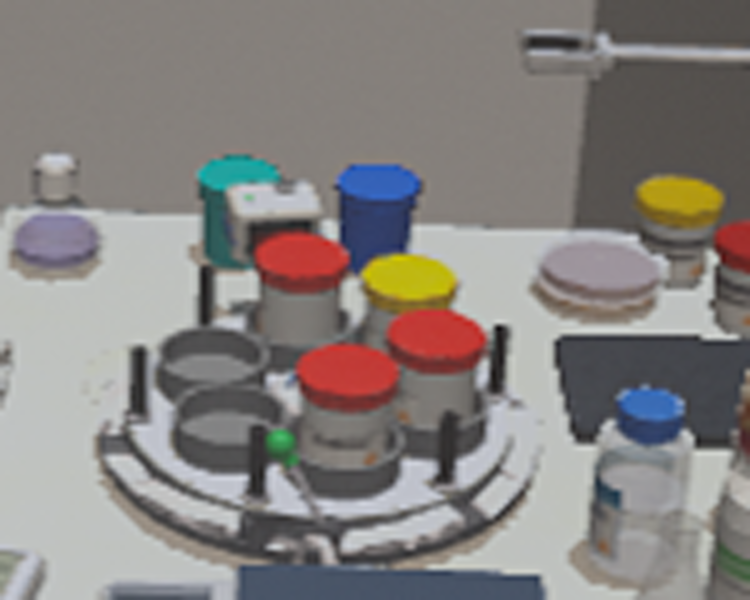

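The crops confirm the layout: the reader stands beside the front-left red cup, there are two empty nests on the robot's side, and pegs at scene crop (250,410), (522,385) and (620,235). The knob leans robot-side at (650,160), so the pawl is down. The clamp tip is at side (374,190).

```bash
python3 - <<'E'
from h import *
d=pickle.load(open("c0.pkl","rb"));S,D=d["scene"],d["side"]
g=lambda a,b:tri(ray(S,*a),ray(D,*b))
L={"ra":((243.8,277.6),(329.8,231.2)),"yel":((242.8,260.9),(351.2,235.5)),"rb":((266.5,251.3),(357,246.7)),"rc":((291.6,256.6),(339.1,253.9)),"knob":((318.6,262.8),(326,268.7))}
P={k:g(*v) for k,v in L.items()}
for k,v in P.items(): print(k,v[0].round(4),np.round(v[1],4))
az={"ra":120,"yel":60,"rb":0,"rc":300}
A=np.array([[73e-3*np.cos(np.radians(az[k])),73e-3*np.sin(np.radians(az[k]))] for k in az]);W=np.array([P[k][0][:2] for k in az])
ac=A-A.mean(0);wc=W-W.mean(0)
yaw=np.arctan2((ac[:,0]*wc[:,1]-ac[:,1]*wc[:,0]).sum(),(ac*wc).sum());R=np.array([[np.cos(yaw),-np.sin(yaw)],[np.sin(yaw),np.cos(yaw)]])
c=W.mean(0)-R@A.mean(0);print("centre",c.round(4),"yaw deg",np.degrees(yaw),"res",(W-c-A@R.T).round(4).tolist())
f=lambda x,y:(c+R@[x,y]).round(4)
print("knob pred",f(.019,-.131),"over",f(.081,-.131))
for n,p in (("finger start",(-.014,-.138)),("finger end",(.04,-.138)),("back start",(.115,-.138)),("back end",(.06,-.138))): print(n,f(*p))
for a in (138,150,210): print(a,[f(r*np.cos(np.radians(a)),r*np.sin(np.radians(a))) for r in(.115,.12)])
print("peg tops at z=.086 (scene)",onz(S,205+250/5.7,235+366/5.7,.086),"az150")
print("clamp",onz(D,374,190,.25),onz(S,222,199,.25))
for p in((265,400),(300,310),(270,380),(392,310)): print("bath",onz(D,*p,.2))
np.savez("car.npz",c=c,yaw=yaw)
E
```

```text
ra [0.5875 0.1875 0.1034] [0.0005 0.0005]
yel [0.6561 0.1649 0.1032] [0.0005 0.0005]
rb [0.6717 0.0937 0.1025] [0.0006 0.0006]
rc [0.6174 0.0452 0.103 ] [0.0001 0.0001]
knob [ 0.5805 -0.0149  0.0868] [0. 0.]
centre [0.6022 0.1163] yaw deg -18.040296910142057 res [[0.0004, -0.0002], [-0.0004, -0.0002], [0.0001, 0.0], [0.0, 0.0004]]
knob pred [ 0.5797 -0.0142] over [ 0.6387 -0.0334]
finger start [ 0.5462 -0.0106]
finger end [ 0.5975 -0.0273]
back start [ 0.6688 -0.0505]
back end [ 0.6165 -0.0335]
138 [array([0.5448, 0.2159]), array([0.5423, 0.2203])]
150 [array([0.5253, 0.2018]), array([0.522 , 0.2055])]
210 [array([0.4897, 0.0925]), array([0.4848, 0.0914])]
peg tops at z=.086 (scene) [0.52466293 0.19962691 0.086     ] az150
clamp [0.71743544 0.19387062 0.25      ] [0.73468992 0.17947472 0.25      ]
bath [ 0.48733689 -0.62255985  0.2       ]
bath [ 0.52884609 -0.36641109  0.2       ]
bath [ 0.49004617 -0.57575681  0.2       ]
bath [ 0.72774591 -0.3501569   0.2       ]
```

{"fn": "drive_tool", "kwargs": {"moves": [[[0,0,0],[0,0,-0.03],0],[[0,0,0],[0.03,-0.028,-0.03],0],[[0,0,0],[0.036,-0.034,-0.02],0],[[0,0,0],[0.036,-0.034,0],0],[[0,0,0],[0.036,-0.034,0],0]]}}

```text
time: 0.72
eef_pos: [0.3206, -0.4606, 0.3282]
tcp_rot: [0.984, 0.178, 0.0, -0.0]
contact_force: [0.6, 0.4, 0.1]
opening: -0.005
finger_force: 0.0
```

{"fn": "drive_tool", "kwargs": {"moves": [[[0,0,0],[0.036,-0.034,0],0],[[0,0,0],[0.036,-0.034,0],0],[[0,0,0],[0.036,-0.034,0],0],[[0,0,0],[0.036,-0.034,0],0],[[0,0,0],[0.036,-0.034,0],0]]}}

```text
time: 1.35
eef_pos: [0.4295, -0.2382, 0.3278]
tcp_rot: [0.984, 0.178, -0.0, -0.0]
contact_force: [-0.2, -0.6, 0.7]
opening: 0.001
finger_force: 0.0
```

{"fn": "drive_tool", "kwargs": {"moves": [[[0,0,0],[0.036,-0.034,0],0],[[0,0,0],[0.036,-0.034,0],0],[[0,0,0],[0.036,-0.034,0],0],[[0,0,0],[0.036,-0.034,0],0],[[0,0,0],[0.036,-0.034,0],0]]}}

```text
time: 1.98
eef_pos: [0.5385, -0.0159, 0.3279]
tcp_rot: [0.984, 0.178, -0.0, -0.0]
contact_force: [0.8, -0.2, 0.2]
opening: 0.002
finger_force: 0.0
```

{"fn": "drive_tool", "kwargs": {"moves": [[[0,0,-0.15],[0,0,0.01],0],[[0,0,-0.15],[0,0,0.01],0],[[0,0,-0.15],[0,0,0.01],0],[[0,0,-0.15],[0,0,0.01],0],[[0,0,-0.15],[0,0,0.01],0]]}}

```text
time: 2.6
eef_pos: [0.5379, -0.0175, 0.2774]
tcp_rot: [0.849, 0.528, -0.0, -0.0]
contact_force: [-0.5, -1.1, 0.4]
opening: 0.0
finger_force: 0.0
```

{"fn": "drive_tool", "kwargs": {"moves": [[[0,0,-0.149],[0,0,0.01],0],[[0,0,0],[0,0,0],0]]}}

```text
time: 2.85
eef_pos: [0.5375, -0.0174, 0.2668]
tcp_rot: [0.809, 0.587, -0.001, -0.001]
contact_force: [-0.6, -0.4, 0.1]
opening: 0.001
finger_force: 0.0
```

```bash
python3 - <<'E'
from h import *
from plant import ctrl
c=ctrl.read_camera("wrist");cv2.imwrite("pics/w1.png",c["image"][:,:,::-1]);pickle.dump(c,open("w1.pkl","wb"))
z=np.load("car.npz");cc,yaw=z["c"],z["yaw"];R=np.array([[np.cos(yaw),-np.sin(yaw)],[np.sin(yaw),np.cos(yaw)]])
for b in blobs(c,"grn",(0,0,640,480),20): print(b,onz(c,*b[1],.088).round(4))
for b in blobs(c,"red",(0,0,640,480),100)+blobs(c,"yel",(0,0,640,480),100): print(b,onz(c,*b[1],.105).round(4))
k=cc+R@[.019,-.131];print("knob pred px",proj(c,[*k,.088]))
p=cc+R@[0,-.115];print("peg px",proj(c,[*p,.086]))
e=ctrl.get_state()["eef_pos"];print("tip px",proj(c,e+[0,0,-.017]),e)
E
```

```text
(341, (np.float64(368.5), np.float64(199.8)), (358, 190, 22, 21)) [ 0.5802 -0.0148  0.088 ]
(4899, (np.float64(452.7), np.float64(29.9)), (411, 0, 86, 69)) [0.6705 0.0878 0.105 ]
(5246, (np.float64(397.1), np.float64(114.1)), (357, 72, 81, 85)) [0.6179 0.0449 0.105 ]
knob pred px (np.float64(367.75650279458466), np.float64(199.2750937635538))
peg px (np.float64(345.6610603028961), np.float64(180.17779971492325))
tip px (np.float64(321.3686599610681), np.float64(299.02782961577907)) [ 0.53789458 -0.01750734  0.26766339]
```

View pics/w1.png

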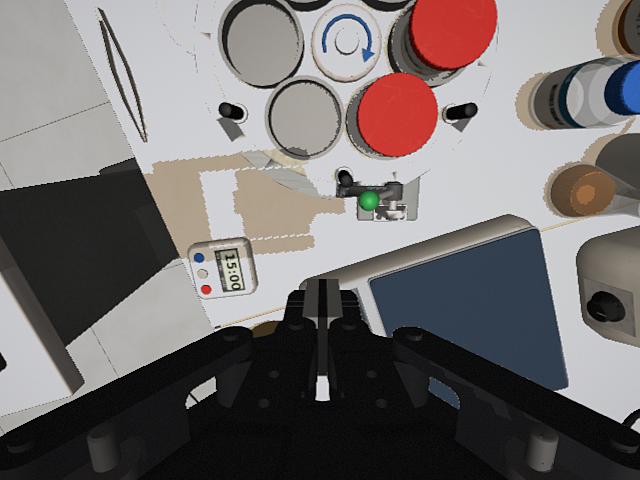

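The wrist view shows the knob at (368,200) and the peg at (345,180), each within 1 mm of prediction. The timer is at (222,268), well off my path. I'm going down beside the knob.

{"fn": "drive_tool", "kwargs": {"moves": [[[0,0,0],[0.009,0.006,0.02],0],[[0,0,0],[0,0,0.04],0],[[0,0,0],[0,0,0.045],0],[[0,0,0],[0,0,0.04],0],[[0,0,0],[0,0,0.022],0]]}}

```text
time: 3.52
eef_pos: [0.5452, -0.0101, 0.0975]
tcp_rot: [0.809, 0.587, -0.002, -0.002]
contact_force: [0.5, -0.4, 0.2]
opening: -0.004
finger_force: 0.0
```

{"fn": "drive_tool", "kwargs": {"moves": [[[0,0,0],[0,0.006,0],0],[[0,0,0],[0,0.007,0],0],[[0,0,0],[0,0.007,0],0],[[0,0,0],[0,0.007,0],0]]}}

```text
time: 4.03
eef_pos: [0.5757, -0.0199, 0.1083]
tcp_rot: [0.809, 0.588, 0.001, 0.002]
contact_force: [-9.3, 0.9, 26.1]
opening: -0.0
finger_force: 10.7
```

```bash
python3 - <<'E'
from h import *
from plant import ctrl
print(ctrl.get_state()["contact_force"],ctrl.get_state()["eef_pos"])
w=ctrl.read_camera("wrist");s=ctrl.read_camera("side")
for n,c,bx in(("w",w,(0,0,640,480)),("s",s,(285,220,385,290))):
    for b in blobs(c,"grn",bx,4): print(n,b,onz(c,*b[1],.092).round(4))
a=cv2.resize(w["image"][80:400,160:500],(400,376));b=cv2.resize(s["image"][200:294,280:380],(400,376),interpolation=cv2.INTER_CUBIC)
cv2.imwrite("pics/w2.png",np.hstack([a,b])[:,:,::-1])
E
```

```text
[-9.29990308  0.86779583 26.14749302] [ 0.57569059 -0.01990255  0.10834058]
w (1235, (np.float64(365.7), np.float64(286.6)), (343, 267, 42, 43)) [ 0.5959 -0.0205  0.092 ]
s (27, (np.float64(331.7), np.float64(268.0)), (329, 265, 6, 8)) [ 0.5968 -0.0179  0.092 ]
```

View pics/w2.png

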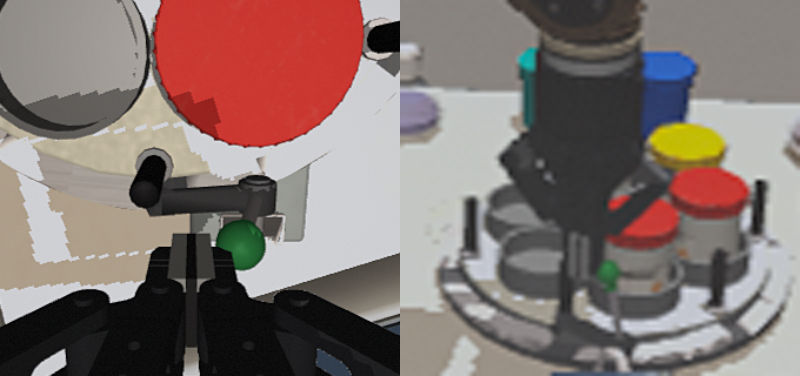

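The picture shows the knob pushed part-way, now at carousel x of about 36 mm, with its top wedged beside the wider finger block. I'll lift the tool to take off the upward load.

{"fn": "drive_tool", "kwargs": {"moves": [[[0,0,0],[0,-0.002,-0.012],0],[[0,0,0],[0,0,0],0]]}}

```text
time: 4.38
eef_pos: [0.5722, -0.0189, 0.1156]
tcp_rot: [0.809, 0.588, 0.002, 0.002]
contact_force: [-0.2, 0.2, 0.5]
opening: 0.003
finger_force: 0.0
```

```bash
cat > k.py <<'E'
from h import *
from plant import ctrl
z=np.load("car.npz");cc,yaw=z["c"],float(z["yaw"]);R=np.array([[np.cos(yaw),-np.sin(yaw)],[np.sin(yaw),np.cos(yaw)]])
def knob(cams=("wrist","side"),save=None):
    for n in cams:
        c=ctrl.read_camera(n)
        if save and n=="wrist": cv2.imwrite(save,c["image"][:,:,::-1])
        for b in blobs(c,"grn",(0,0,640,480) if n=="wrist" else (285,220,385,290),4):
            p=onz(c,*b[1],.093)[:2];print(n,b,"carousel xy mm",(1e3*R.T@(p-cc)).round(1))
    s=ctrl.get_state();e=s["eef_pos"];print("tcp car",(1e3*R.T@(e[:2]-cc)).round(1),e.round(4),"F",s["contact_force"].round(1),"T",s["wrist_torque"].round(2),"t",s["time"])
E
python3 -c "
from k import *
knob()"
```

```text
wrist (884, (np.float64(336.9), np.float64(270.8)), (315, 257, 41, 33)) carousel xy mm [  20.7 -127.3]
side (24, (np.float64(326.1), np.float64(269.3)), (323, 267, 6, 6)) carousel xy mm [  24.3 -143.7]
tcp car [  11.8 -138. ] [ 0.5707 -0.0186  0.1135] F [ 0.2 -0.   1. ] T [-0.03 -0.13  0.01] t 4.475
```

{"fn": "drive_tool", "kwargs": {"moves": [[[0,0,0],[0,-0.014,-0.003],0],[[0,0,0],[0,-0.014,0],0],[[0,0,0],[0,0,0.014],0],[[0,0,0],[0,0,0.012],0],[[0,0,0],[0,0,0],0]]}}

```text
time: 5.1
eef_pos: [0.5428, -0.0098, 0.0883]
tcp_rot: [0.809, 0.588, -0.001, -0.001]
contact_force: [-0.3, -0.4, 0.3]
opening: 0.002
finger_force: 0.0
```

{"fn": "drive_tool", "kwargs": {"moves": [[[0,0,0],[0,0.007,0],0],[[0,0,0],[0,0.007,0],0],[[0,0,0],[0,0.007,0],0],[[0,0,0],[0,0.005,0],0]]}}

```text
time: 5.6
eef_pos: [0.5694, -0.0183, 0.0906]
tcp_rot: [0.809, 0.588, 0.0, 0.0]
contact_force: [-0.4, 0.2, 0.7]
opening: -0.004
finger_force: 0.2
```

{"fn": "drive_tool", "kwargs": {"moves": [[[0,0,0],[0,0.005,0],0],[[0,0,0],[0,0.005,0],0],[[0,0,0],[0,0,0],0]]}}

```text
time: 5.98
eef_pos: [0.5785, -0.0212, 0.0904]
tcp_rot: [0.809, 0.588, 0.0, 0.0]
contact_force: [-1.2, -0.7, 0.6]
opening: -0.002
finger_force: 0.0
```

```bash
python3 -c "
from k import *
knob(save='pics/w3.png')"
```

```text
wrist (1855, (np.float64(384.2), np.float64(308.3)), (360, 283, 49, 51)) carousel xy mm [  44.2 -133. ]
side (27, (np.float64(333.6), np.float64(268.4)), (331, 266, 6, 7)) carousel xy mm [  42.6 -130.7]
tcp car [  19.5 -138.1] [ 0.5781 -0.0211  0.0902] F [ 0.5  0.  -0.3] T [-0.02  0.04  0.03] t 6.075
```

{"fn": "drive_tool", "kwargs": {"moves": [[[0,0,0],[0,0.005,0],0],[[0,0,0],[0,0.006,0],0],[[0,0,0],[0,0.006,0],0],[[0,0,0],[0,0.006,0],0],[[0,0,0],[0,0,0],0]]}}

```text
time: 6.7
eef_pos: [0.6006, -0.0284, 0.0904]
tcp_rot: [0.809, 0.588, 0.0, 0.0]
contact_force: [-0.2, -0.4, -0.1]
opening: -0.0
finger_force: 0.0
```

```bash
python3 -c "
from k import *
knob(save='pics/w4.png')"
```

```text
wrist (1883, (np.float64(413.1), np.float64(299.2)), (385, 277, 55, 48)) carousel xy mm [  78.  -129.3]
side (28, (np.float64(345.8), np.float64(273.5)), (343, 271, 6, 7)) carousel xy mm [  83.  -142.8]
tcp car [  42.6 -138. ] [ 0.6    -0.0282  0.0902] F [ 0.  -0.6  0.2] T [ 0.02 -0.02 -0.04] t 6.8
```

The knob is now at carousel x of about 80, so the pawl is tipped over. I'll lift off and go to the near peg.

{"fn": "drive_tool", "kwargs": {"moves": [[[0,0,0],[0,0,-0.02],0],[[0,0,0],[0,0,-0.03],0],[[0,0,0],[0,0,-0.03],0],[[0,0,0],[0,0,-0.03],0],[[0,0,0],[0,0,0],0]]}}

```text
time: 7.42
eef_pos: [0.6021, -0.0285, 0.2054]
tcp_rot: [0.809, 0.588, 0.003, 0.003]
contact_force: [0.8, -1.7, 0.1]
opening: 0.002
finger_force: 0.0
```

{"fn": "drive_tool", "kwargs": {"moves": [[[0,0,0],[0.044,-0.0265,0],0],[[0,0,0],[0.044,-0.0265,0],0],[[0,0,0],[0.044,-0.0265,0],0],[[0,0,0],[0.044,-0.0265,0],0],[[0,0,0],[0.043,-0.0265,0],0]]}}

```text
time: 8.05
eef_pos: [0.5404, 0.2225, 0.1996]
tcp_rot: [0.809, 0.588, -0.001, -0.0]
contact_force: [-0.3, -0.2, 0.5]
opening: -0.003
finger_force: 0.0
```

{"fn": "drive_tool", "kwargs": {"moves": [[[0,0,-0.168],[0,0,0],0],[[0,0,-0.168],[0,0,0],0],[[0,0,-0.168],[0,0,0],0],[[0,0,-0.167],[0,0,0],0],[[0,0,-0.167],[0,0,0],0]]}}

```text
time: 8.68
eef_pos: [0.5409, 0.2209, 0.1994]
tcp_rot: [0.497, 0.868, -0.001, -0.001]
contact_force: [0.6, -0.9, 0.1]
opening: 0.001
finger_force: 0.0
```

```bash
python3 - <<'E'
from k import *
knob(cams=("side",))
c=ctrl.read_camera("wrist");cv2.imwrite("pics/w5.png",c["image"][:,:,::-1])
s=ctrl.get_state();q=s["tcp_rot"];print("tool x az car",np.degrees(2*np.arctan2(q[1],q[0])-yaw))
e=R.T@(s["eef_pos"][:2]-cc);print("tcp r,az",np.hypot(*e),np.degrees(np.arctan2(e[1],e[0])))
for b in blobs(c,"red",(0,0,640,480),300)+blobs(c,"yel",(0,0,640,480),300): print(b,(1e3*R.T@(onz(c,*b[1],.105)[:2]-cc)).round(1))
p=cc+R@(.115*np.array([np.cos(np.radians(150)),np.sin(np.radians(150))]));print("peg px",proj(c,[*p,.086]))
E
```

```text
side (31, (np.float64(345.9), np.float64(273.4)), (343, 271, 7, 7)) carousel xy mm [  83.1 -142.2]
tcp car [-90.7  80.5] [0.5409 0.2209 0.1994] F [0.5 0.5 0.3] T [-0.01 -0.03 -0.  ] t 8.725
tool x az car 138.05707778251374
tcp r,az 0.1212587368979214 138.38793885069643
(1991, (np.float64(375.0), np.float64(305.7)), (339, 279, 62, 59)) [-35.4  79.4]
(621, (np.float64(545.8), np.float64(8.1)), (519, 0, 47, 25)) [-110.9  260. ]
(441, (np.float64(443.2), np.float64(391.9)), (429, 377, 30, 31)) [49.6 73.3]
peg px (np.float64(288.4634572929147), np.float64(249.26245462945934))
```

View pics/w5.png

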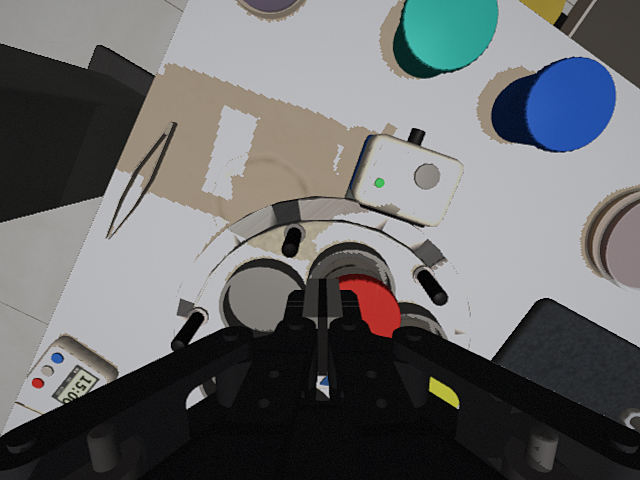

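The peg is at (290,246), as predicted, with the reader at (410,175). The finger line lies between them and clear of the red cup, so I'm going down.

{"fn": "drive_tool", "kwargs": {"moves": [[[0,0,0],[0,0,0.03],0],[[0,0,0],[0,0,0.03],0],[[0,0,0],[0,0,0.03],0],[[0,0,0],[0,0,0.022],0],[[0,0,0],[0,0,0.006],0]]}}

```text
time: 9.4
eef_pos: [0.54, 0.2207, 0.0801]
tcp_rot: [0.501, 0.866, -0.001, -0.002]
contact_force: [-0.1, 0.4, 0.1]
opening: -0.002
finger_force: 0.0
```

```bash
cat > wh.py <<'E'
from k import *
def wheel(cams=("side","scene","wrist")):
    for n in cams:
        c=ctrl.read_camera(n);bx={"side":(285,215,385,290),"scene":(215,235,335,310),"wrist":(0,0,640,480)}[n]
        for col in("yel","red"):
            for b in blobs(c,col,bx,60):
                p=R.T@(onz(c,*b[1],.103)[:2]-cc);r=np.hypot(*p)
                if .05<r<.1: print(n,col,b[0],"az",np.degrees(np.arctan2(p[1],p[0])).round(1),"r",(r*1e3).round(1))
    s=ctrl.get_state();e=R.T@(s["eef_pos"][:2]-cc);q=s["tcp_rot"]
    print("tcp r,az,z",np.hypot(*e).round(4),np.degrees(np.arctan2(e[1],e[0])).round(1),s["eef_pos"][2].round(4),"xaz",np.degrees(2*np.arctan2(q[1],q[0])-yaw).round(1),"F",s["contact_force"].round(1),"t",s["time"])
E
python3 -c "
from wh import *
wheel()"
```

```text
side yel 150 az 59.9 r 72.4
side red 158 az 119.8 r 70.7
side red 157 az 0.3 r 73.7
side red 173 az -60.0 r 73.1
scene red 256 az -0.2 r 67.5
scene red 263 az -63.1 r 70.2
tcp r,az,z 0.1209 138.0 0.0827 xaz 138.0 F [-0.5 -1.  -0. ] t 9.55
```

{"fn": "drive_tool", "kwargs": {"moves": [[[0,0,-0.05],[0,-0.006,0],0],[[0,0,-0.07],[0,-0.0085,0],0],[[0,0,-0.07],[0,-0.0085,0],0],[[0,0,-0.07],[0,-0.0085,0],0],[[0,0,-0.07],[0,-0.0085,0],0]]}}

```text
time: 10.18
eef_pos: [0.5118, 0.1972, 0.0844]
tcp_rot: [0.35, 0.937, 0.002, 0.002]
contact_force: [1.8, 0.6, -0.5]
opening: -0.003
finger_force: 0.9
```

```bash
python3 -c "
from wh import *
wheel(('side',))"
```

```text
side yel 150 az 74.9 r 71.4
side red 156 az 135.3 r 72.7
side red 156 az 15.4 r 73.3
side red 182 az -44.0 r 73.1
tcp r,az,z 0.1217 156.8 0.0841 xaz 157.1 F [ 1.  -0.2 -0.8] t 10.225
```

{"fn": "drive_tool", "kwargs": {"moves": [[[0,0,-0.07],[0,-0.0085,0],0],[[0,0,-0.07],[0,-0.0085,0],0],[[0,0,-0.07],[0,-0.0085,0],0],[[0,0,-0.07],[0,-0.0085,0],0],[[0,0,-0.07],[0,-0.0085,0],0]]}}

```text
time: 10.85
eef_pos: [0.4885, 0.1617, 0.0841]
tcp_rot: [0.182, 0.983, 0.001, 0.002]
contact_force: [1.9, 1.3, -1.2]
opening: -0.002
finger_force: 0.8
```

```bash
python3 -c "
from wh import *
wheel(('side',))"
```

```text
side yel 139 az 95.1 r 74.0
side red 141 az 155.6 r 72.7
side red 324 az 1.2 r 63.5
tcp r,az,z 0.1228 176.7 0.0838 xaz 177.1 F [ 0.   0.  -0.5] t 10.9
```

{"fn": "drive_tool", "kwargs": {"moves": [[[0,0,-0.07],[0,-0.0085,0],0],[[0,0,-0.07],[0,-0.0085,0],0],[[0,0,-0.07],[0,-0.0085,0],0],[[0,0,-0.05],[0,-0.006,0],0],[[0,0,-0.04],[0,-0.005,0],0]]}}

```text
time: 11.52
eef_pos: [0.4791, 0.1264, 0.0836]
tcp_rot: [0.034, 0.999, 0.001, 0.001]
contact_force: [0.9, 1.9, -0.2]
opening: -0.001
finger_force: 0.8
```

```bash
python3 -c "
from wh import *
wheel(('side','scene'))"
```

```text
side yel 149 az 112.3 r 71.6
side red 136 az 171.2 r 73.3
side red 307 az 18.1 r 63.1
scene yel 279 az 112.6 r 72.1
scene red 227 az 52.8 r 71.9
tcp r,az,z 0.1238 -166.5 0.0834 xaz 194.1 F [0.6 0.3 0.8] t 11.625
```

{"fn": "drive_tool", "kwargs": {"moves": [[[0,0,-0.04],[0,-0.005,0],0],[[0,0,-0.04],[0,-0.005,0],0],[[0,0,-0.03],[0,-0.004,0],0],[[0,0,0],[0,0,0],0]]}}

```text
time: 12.12
eef_pos: [0.4781, 0.1121, 0.0829]
tcp_rot: [-0.021, 1.0, -0.0, 0.0]
contact_force: [-0.0, 0.3, 0.3]
opening: -0.002
finger_force: 0.0
```

```bash
python3 -c "
from wh import *
wheel(('side','scene'))"
```

```text
side yel 147 az 119.0 r 72.6
side red 315 az 24.5 r 62.8
side red 143 az 179.6 r 72.4
scene yel 290 az 118.3 r 71.9
scene red 179 az 3.8 r 69.9
scene red 230 az 58.7 r 71.8
scene red 85 az 167.1 r 75.9
tcp r,az,z 0.1244 -160.1 0.0826 xaz 200.4 F [ 0.5  0.1 -1. ] t 12.225
```

{"fn": "drive_tool", "kwargs": {"moves": [[[0,0,0],[0,0.006,0],0],[[0,0,0],[0,0.004,-0.01],0],[[0,0,0],[0,0,-0.03],0],[[0,0,0],[0,0,-0.04],0],[[0,0,0],[0,0,-0.04],0]]}}

```text
time: 12.85
eef_pos: [0.4771, 0.1224, 0.2041]
tcp_rot: [-0.022, 1.0, -0.0, 0.0]
contact_force: [0.4, -0.6, -0.3]
opening: -0.0
finger_force: 0.0
```

{"fn": "drive_tool", "kwargs": {"moves": [[[0,0,0.175],[0,0,0],0],[[0,0,0.175],[0,0,0],0],[[0,0,0.175],[0,0,0],0],[[0,0,0.175],[0,0,0],0],[[0,0,0.175],[0,0,0],0]]}}

```text
time: 13.48
eef_pos: [0.4773, 0.1224, 0.2031]
tcp_rot: [0.407, 0.914, 0.0, 0.0]
contact_force: [0.8, 0.9, 0.7]
opening: 0.004
finger_force: 0.0
```

{"fn": "drive_tool", "kwargs": {"moves": [[[0,0,0.175],[0,0,0],0],[[0,0,0.175],[0,0,0],0],[[0,0,0.175],[0,0,0],0],[[0,0,0.175],[0,0,0],0],[[0,0,0.175],[0,0,0],0]]}}

```text
time: 14.1
eef_pos: [0.4773, 0.1224, 0.2031]
tcp_rot: [0.755, 0.655, 0.0, 0.0]
contact_force: [0.4, 0.2, 0.1]
opening: -0.002
finger_force: 0.0
```

{"fn": "drive_tool", "kwargs": {"moves": [[[0,0,0.177],[0,0,0],0],[[0,0,0],[0,0,0],0]]}}

```text
time: 14.35
eef_pos: [0.4773, 0.1224, 0.203]
tcp_rot: [0.808, 0.589, 0.0, 0.0]
contact_force: [-0.7, 0.4, -0.4]
opening: 0.005
finger_force: 0.0
```

```bash
python3 -c "
from wh import *
wheel(('side','scene'));knob(('side',))
e=ctrl.get_state()['eef_pos'];q=ctrl.get_state()['tcp_rot'];a=2*np.arctan2(q[1],q[0])
d=(cc+R@[.117,-.138])-e[:2];print('tool dx,dy',d@[np.cos(a),np.sin(a)],d@[np.sin(a),-np.cos(a)],np.degrees(a-yaw))"
```

```text
side yel 145 az 119.0 r 72.6
side red 299 az 26.8 r 63.2
side red 136 az 178.7 r 72.9
scene yel 284 az 118.3 r 71.9
scene red 210 az -0.9 r 73.1
scene red 224 az 58.3 r 71.8
scene red 212 az 178.8 r 70.1
tcp r,az,z 0.1251 -164.7 0.2028 xaz 90.3 F [ 0.1  0.4 -0.1] t 14.45
side (28, (np.float64(345.7), np.float64(273.1)), (343, 270, 6, 7)) carousel xy mm [  82.2 -140.9]
tcp car [-120.6  -33.1] [0.4773 0.1222 0.2026] F [-0.5  1.   1.1] T [ 0.04 -0.03  0.01] t 14.5
tool dx,dy -0.10595072913390723 0.2371949777546102 90.24527799421769
```

{"fn": "drive_tool", "kwargs": {"moves": [[[0,0,0],[-0.02,0.045,0],0],[[0,0,0],[-0.022,0.048,0],0],[[0,0,0],[-0.022,0.048,0],0],[[0,0,0],[-0.022,0.048,0],0],[[0,0,0],[-0.02,0.048,0],0]]}}

```text
time: 15.12
eef_pos: [0.6713, -0.0531, 0.2023]
tcp_rot: [0.808, 0.589, 0.0, -0.0]
contact_force: [0.6, 0.1, 0.4]
opening: 0.001
finger_force: 0.0
```

```bash
python3 - <<'E'
from wh import *
w=pickle.load(open("w1.pkl","rb"))
for p in((370,275),(525,215),(300,278)): print("scale edge car",(1e3*R.T@(onz(w,*p,.05)[:2]-cc)).round(0))
knob(save="pics/w6.png")
c=ctrl.read_camera("wrist");k=cc+R@[.081,-.131];print("knob pred px",proj(c,[*k,.088]))
E
```

```text
scale edge car [  29. -215.]
scale edge car [ 177. -153.]
scale edge car [ -43. -218.]
wrist (520, (np.float64(267.7), np.float64(226.6)), (255, 214, 26, 26)) carousel xy mm [  82.2 -130.5]
wrist (4, (np.float64(544.0), np.float64(219.5)), (543, 219, 3, 2)) carousel xy mm [ 267.3 -125. ]
wrist (4, (np.float64(547.0), np.float64(223.5)), (546, 223, 3, 2)) carousel xy mm [ 269.7 -127.8]
wrist (7, (np.float64(549.6), np.float64(227.3)), (548, 226, 4, 4)) carousel xy mm [ 271.9 -130.4]
side (27, (np.float64(345.7), np.float64(273.4)), (343, 271, 6, 7)) carousel xy mm [  82.6 -142.4]
tcp car [ 120.2 -141.5] [ 0.6727 -0.0555  0.2016] F [0.4 0.6 0.1] T [ 0.05 -0.04 -0.01] t 15.225
knob pred px (np.float64(263.3951304939834), np.float64(223.18696959956782))
```

View pics/w6.png

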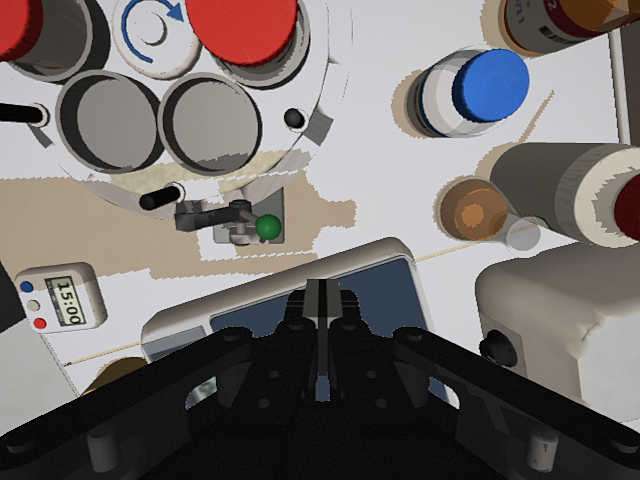

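The wrist view shows the tipped-over knob at (268,227). The finger line at (322,290) is to its +x side, and the scale edge lies behind it. I'm going down and pushing back.

{"fn": "drive_tool", "kwargs": {"moves": [[[0,0,0],[0.004,0,0.03],0],[[0,0,0],[0,0,0.03],0],[[0,0,0],[0,0,0.03],0],[[0,0,0],[0,0,0.021],0],[[0,0,0],[0,0,0],0]]}}

```text
time: 15.9
eef_pos: [0.6695, -0.047, 0.0893]
tcp_rot: [0.808, 0.589, -0.001, -0.002]
contact_force: [0.7, 0.1, 0.5]
opening: 0.002
finger_force: 0.0
```

{"fn": "drive_tool", "kwargs": {"moves": [[[0,0,0],[0,-0.008,0],0],[[0,0,0],[0,-0.008,0],0],[[0,0,0],[0,-0.006,0],0],[[0,0,0],[0,-0.006,0],0],[[0,0,0],[0,0,0],0]]}}

```text
time: 16.52
eef_pos: [0.6442, -0.0391, 0.0914]
tcp_rot: [0.809, 0.588, -0.0, -0.0]
contact_force: [-0.7, -0.6, -0.4]
opening: -0.003
finger_force: 0.0
```

```bash
python3 -c "
from wh import *
knob();wheel(('side',))"
```

```text
wrist (1644, (np.float64(260.7), np.float64(312.1)), (238, 288, 48, 50)) carousel xy mm [  65.5 -131.8]
side (28, (np.float64(340.9), np.float64(270.6)), (339, 268, 5, 7)) carousel xy mm [  65.6 -133.7]
tcp car [  88.5 -134.8] [ 0.6446 -0.0393  0.0913] F [0.4 0.4 0.3] T [ 0.02  0.   -0.01] t 16.625
side yel 154 az 120.8 r 70.8
side red 149 az -179.5 r 71.6
tcp r,az,z 0.1614 -56.7 0.0913 xaz 90.1 F [-0.  -0.1  0. ] t 16.675
```

```bash
python3 -c "
from wh import *
wheel(('side','scene'))"
```

```text
side yel 156 az 120.9 r 70.1
side red 148 az -179.4 r 71.9
scene yel 288 az 118.1 r 72.1
scene red 234 az -1.4 r 70.2
scene red 236 az 58.9 r 72.6
scene red 297 az 179.6 r 72.3
tcp r,az,z 0.1614 -56.7 0.0912 xaz 90.1 F [-1.2  0.3 -0.8] t 16.775
```

{"fn": "drive_tool", "kwargs": {"moves": [[[0,0,0],[0,-0.006,0],0],[[0,0,0],[0,-0.006,0],0],[[0,0,0],[0,-0.006,0],0],[[0,0,0],[0,-0.004,0],0],[[0,0,0],[0,0,0],0]]}}

```text
time: 17.4
eef_pos: [0.6234, -0.0324, 0.0913]
tcp_rot: [0.809, 0.588, -0.0, -0.0]
contact_force: [-0.1, -0.2, -0.9]
opening: 0.0
finger_force: 0.0
```

```bash
python3 -c "
from wh import *
knob();wheel(('side','scene'))"
```

```text
wrist (1858, (np.float64(204.0), np.float64(304.7)), (178, 283, 57, 46)) carousel xy mm [  22.4 -128.8]
side (29, (np.float64(325.8), np.float64(268.7)), (323, 266, 6, 7)) carousel xy mm [  22.5 -141. ]
tcp car [  66.6 -134.9] [ 0.6238 -0.0326  0.0915] F [0.4 1.  0.1] T [-0.   -0.04  0.08] t 17.5
side yel 77 az 128.7 r 75.6
side red 147 az -179.9 r 72.2
side red 80 az 19.8 r 81.8
scene yel 292 az 118.0 r 72.3
scene red 230 az -1.2 r 70.7
scene red 235 az 58.9 r 72.3
scene red 298 az 179.6 r 72.7
tcp r,az,z 0.1505 -63.7 0.0915 xaz 90.1 F [-0.5 -0.2  0.5] t 17.6
```

The knob is back at its starting pixel (326,269), so the pawl is fully down. I'll back away, lift, and check once more.

{"fn": "drive_tool", "kwargs": {"moves": [[[0,0,0],[0,0.005,-0.01],0],[[0,0,0],[0,0.005,-0.03],0],[[0,0,0],[0,0,-0.05],0],[[0,0,0],[0,0,-0.05],0],[[0,0,0],[0,0,0],0]]}}

```text
time: 18.23
eef_pos: [0.6367, -0.0364, 0.239]
tcp_rot: [0.809, 0.588, 0.004, 0.005]
contact_force: [0.3, -0.5, 0.5]
opening: 0.001
finger_force: 0.0
```

{"fn": "drive_tool", "kwargs": {"moves": [[[0,0,0],[-0.02,-0.04,0],0],[[0,0,0],[-0.03,-0.05,0],0],[[0,0,0],[-0.03,-0.05,0],0],[[0,0,0],[0,0,0],0],[[0,0,0],[0,0,0],0]]}}

```text
time: 18.85
eef_pos: [0.4759, -0.0689, 0.2317]
tcp_rot: [0.809, 0.588, 0.0, 0.0]
contact_force: [-0.3, -0.1, -0.8]
opening: -0.001
finger_force: 0.0
```

```bash
python3 - <<'E'
from wh import *
knob();wheel(('side','scene'))
s=ctrl.read_camera("side");a=cv2.resize(s["image"][180:300,250:400],None,fx=5,fy=5,interpolation=cv2.INTER_CUBIC);cv2.imwrite("pics/end.png",a[:,:,::-1])
E
```

```text
wrist (533, (np.float64(436.9), np.float64(113.7)), (424, 101, 27, 26)) carousel xy mm [  18.1 -132. ]
side (31, (np.float64(325.9), np.float64(268.7)), (323, 266, 7, 7)) carousel xy mm [  22.7 -140.9]
tcp car [ -62.  -214.9] [ 0.4767 -0.0688  0.2319] F [ 0.9 -0.1  0. ] T [ 0.02 -0.03  0.04] t 18.95
side yel 144 az 119.0 r 72.6
side red 298 az 26.2 r 63.1
side red 137 az 178.7 r 72.9
scene yel 291 az 117.9 r 71.9
scene red 216 az -1.1 r 72.6
scene red 230 az 58.9 r 72.3
scene red 281 az 179.5 r 71.4
tcp r,az,z 0.2236 -106.1 0.2317 xaz 90.1 F [-0.1  0.6  0.1] t 19.05
```

View pics/end.png

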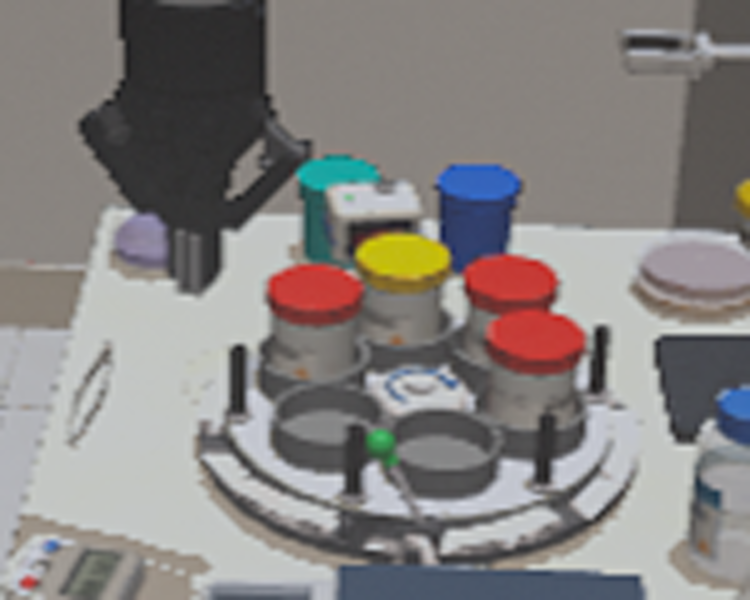

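The yellow lid (403,258 in the crop) stands at the reader, the cups are upright, the knob leans robot-side (381,442), and the arm is clear. I'm handing in.

```bash
python3 -c "
from plant import ctrl
print(ctrl.sign_off())"
```

```text
the job is handed in; nothing more can be done
None
```

The job is handed in at about 19 s with no verdict returned: by camera the wheel is back one notch (about 1.03 rad), the yellow-lidded cup is at the reader and the pawl is fully down, but my first push on the knob jammed and the wrist read about 26 N, so it may have passed the 25 N carousel limit.

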